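# Post a drive through the flap of the drive return chute

### The arm

A 7-joint arm with a two-finger parallel gripper is mounted at the origin on a cart in front of the work surface, level with it; the furniture and walls round the work are solid. World frame = base frame: x ahead of the robot, y to its left, z up, the work surface at z = 0. Lengths are in m, angles in rad, forces in N, time in s.
With the tool pointing down it reaches from about 0.4 to 0.925 m from the base axis. Payload 5.6 kg.
Tool frame: the origin (TCP) lies at the very end of the fingers, on their centre line; the grasp point (between the pads) lies 19 mm behind it; z points along the fingers, y is the line along which they close (so a half turn about z gives the same grasp; the last joint's range is limited). The gripper opens to 85 mm and grips with 20 to 120 N. Pads are 22 mm wide; open, the fingers measure 114 mm over their backs; the gripper's body (76 mm by 85 mm) begins 54 mm behind the grasp point. The pads swing forward as they close: fully open they stand 13 mm farther back than shut.
Start: joints at [1.241, 0.468, -0.012, 1.603, 0.006, 1.071, -0.056], TCP at [0.184, -0.623, 0.231] pointing down, gripper open.
Joint ranges: [-2.53, 2.53], [-0.31, 2.02], [-1.57, 1.55], [0.28, 2.44], [-1.29, 4.43], [0.15, 1.84], [-2.92, 2.92]. Speed limits (rad/s): [2.57, 2.57, 3.14, 3.14, 3.14, 3.14, 3.14].

### API

Orientations are given as a unit quaternion [x, y, z, w].
In Python, from cell import arm gives the robot as it stands. The module is installed in compiled form; this text tells all that it offers.
- The arm moves only by the tool arm_command, never from a script. Its argument "series" is a list of rows, each a list of 7 numbers: the turn, a rotation vector about the tool's x, y, z in rad, then the shift along the tool's x, y, z in mm, then the finger opening in mm, from 0 to 85.4. A call has 1 to 12 rows; each row shifts and turns the commanded pose from where the row before left it, along the tool's axes as they then stand; what a row does not reach is not made up. A row lasts 1/12 s, in which the tool goes at most 41.7 mm and 7.16 degrees, less where a joint would pass 70% of its speed; a pose out of reach is approached as far as the arm can. A call is refused whole if a number of a shift passes 41.7 or a number of a turn 0.125, either way. A call with a gripper value outside its range is refused whole. The fingers move at their own pace and stop on an object; "force" is the grip in N (left out, the last holds). Time passes only in rows, so rows that do not move let the fingers close. It gives the time, the measured TCP pose, the force, the opening and the grip force at its end, in the units of the state.
- arm.get_state(): the state, without advancing time (a new reading comes with each control period).
- arm.camera(name): name is "scene" or "top" or "wrist"; returns a dict with "img" (420x560x3 uint8, blue, green, red), "range_z" (420x560 float32, m along the optical axis (not along the pixel's ray), 0 where there is no reading), "fx", "fy", "cx", "cy" (pixels), "R" (3x3) and "t" (3): a world point X has camera coordinates R X + t. Camera axes: x right, y down, z forward; pixel columns grow to the right and rows downward; lengths in m; the calibration is good to about 2 mm. A picture is of the moment at which its call begins.
- arm.close_job(): hands the job in; it is judged then, once.
The state is a dict: "time": time; "joints": joint angles; "qd": joint speeds; "joint_efforts": joint torques, N m; "tool_pos": TCP position; "orientation": TCP orientation; "contact_force": force on the tool from outside, world axes, zero at the start; "torque": the same for the moment, N m; "width": finger opening in m; "gripper_force": force on a finger pad.
Only numpy, scipy, OpenCV 4.12 (cv2) and the standard library are available. Lean on these libraries where they do the work, as an engineer would, in place of code of your own. Each camera call takes 0.05 s, during which the arm holds its last target. There are 200 camera calls.

### The job

Push the black external drive along the grey return chute's deck and in through the swinging flap, until it slips down inside and the flap has fallen fully shut behind it. Slide it gently with the fingers: never pinch or lift it, and leave the power adapter, the flux tub and the screw dish where they are.

Things in the scene. Friction and masses are not known exactly. Their poses are not given: they have to be found in the camera images.
- drive_chute: Grey sheet-metal chute fixed to the bench. Origin: on the bench under the flap's hinge, mid-opening; x points into the chute, y left as seen looking in, z up. A level open deck, 222 mm wide, top 70 mm up, runs from x = -190 to -10 mm; then the housing: 140 mm wide inside, side walls from x = -12 mm, roof (with clear window) from x = 0, top 122 mm up, back wall at x = 125 mm.
- deck_edge (a point): Middle of the deck's inner edge (a rounded slick nosing), 70 mm up, 10 mm before the hinge line; axes as the chute's. Past it a slick plastic ramp (friction about 0.12) falls at 27 degrees to the rubber bumper at the back: once the drive's centre is past this edge it tips and slides down by itself. Two slick white wings on the deck, 25 mm high, narrow the way in from 198 mm (62 mm before the hinge line) to 140 mm.
- hinge_mid (a point): Middle of the flap's hinge pin (knuckle 7 mm in diameter), across the top of the opening, 113 mm over the bench, 43 mm over the deck, above the chute's origin; axes as the chute's.
- flap (a joint): Aluminium flap, 134 mm wide, 44 mm high, 3 mm thick, 30 g, hung from the hinge pin. 0 rad: hanging shut; grows as its lower edge swings into the housing, up to 1.5. It opens inward only and falls shut by its own weight in about half a second when nothing props it.
- drive_center (a point): Centre of the black external drive (flat oblong case, 63 mm in its x, 112 mm in its y, 24 mm high, 0.13 to 0.27 kg, loose), 12 mm above its underside. It lies flat on the deck with a long side roughly facing the flap, its x roughly along the chute's x.
- adapter: Black laptop power adapter on the bench, 50 x 108 x 31 mm, loose; its long side is its y. Origin at the centre of its underside. To be left alone.
- flux: Small round flux tub with black lid on the bench, 47 mm diameter, 29 mm high, loose; origin at the centre of its underside. To be left alone.
- dish: Round screw dish on the bench, 85 mm diameter, 18 mm high, loose; origin at the centre of its underside. To be left alone.
Things that resemble listed ones, but are neither listed nor needed, are in the scene too. Leave any pink look-alike of the part that bears drive_center alone.

How it is judged:
By the outcome, as a careful person would: the job done as asked, in the order asked, and still so for the second after the job is handed in, with the robot touching nothing.
It also fails if it takes over 35 s, if anything falls off the work surface, if the arm or the gripper's body presses on something with over 40 N, if the wrist force passes 120 N, or if a joint passes its speed limit or range.

## Working session

There is one attempt and no reset: what is moved stays moved. The work goes in short steps, Python scripts to look and compute and a tool call to move; the robot and the scene stay as the last step left them, time stands still between calls to the robot, and variables do not carry over. Pictures are saved under pics/ and viewed, at most 10 in all, crops included, and the job is handed in when it is done.

Besides the shell and the picture viewer there is one more tool, called after "Call:" by a JSON object that holds its "fn" and its "kwargs", one argument or row to a line. arm_command: Moves the arm, as the interface text tells. Its arguments: {"type":"object","properties":{"series":{"type":"array"},"force":{"type":"number"}},"required":["series"]}

```bash
mkdir -p pics
python3 - <<'E'
from cell import arm
import cv2,numpy as np,pickle
d={}
for n in("scene","top"):
    c=arm.camera(n);d[n]=c;cv2.imwrite(f"pics/{n}0.png",c["img"])
    print(n,c["fx"],c["cx"],c["cy"],(-c["R"].T@c["t"]).round(3),c["R"].round(2).tolist())
pickle.dump(d,open("d.pkl","wb"))
s=arm.get_state();print(s)
E
```

```text
scene 417.27014558166155 270.250874386406 208.4429246129504 [0.166 0.542 0.444] [[-0.85, -0.53, 0.0], [-0.2, 0.33, -0.92], [0.48, -0.79, -0.39]]
top 395.6800838734454 281.01015662286625 212.70870061555493 [ 0.398 -0.151  0.971] [[0.03, -1.0, -0.02], [-0.98, -0.02, -0.19], [0.19, 0.03, -0.98]]
{'time': 0.1, 'joints': array([ 1.24098955,  0.46829649, -0.01160537,  1.60356837,  0.00600887,
        1.07141043, -0.05626351]), 'qd': array([ 9.61954961e-05, -2.02368786e-03,  2.62800380e-04, -2.98251871e-03,
        3.65584063e-04, -8.25407678e-05,  1.19227131e-03]), 'joint_efforts': array([ 1.31681314e-03, -5.33514011e+01,  2.15151475e-02, -2.51963550e+01,
        1.14710824e-02,  4.30118671e-03,  2.61365312e-05]), 'tool_pos': array([ 0.18366548, -0.62296471,  0.23041355]), 'orientation': array([ 9.89736525e-01,  1.42901827e-01, -1.79161969e-04, -8.04449801e-04]), 'contact_force': array([-1.08076773,  0.21275949,  0.2636951 ]), 'torque': array([-0.03070909,  0.00465185, -0.02795555]), 'gripper_force': 0.0, 'width': 0.08547528160102846}
```

View pics/scene0.png

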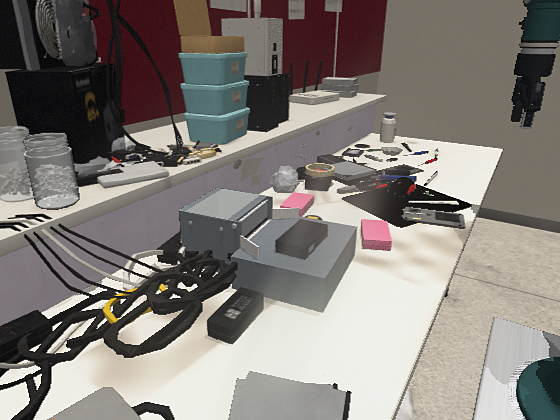

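View pics/top0.png

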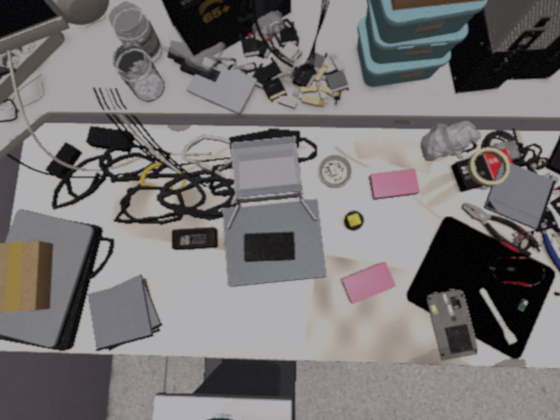

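The top picture has the chute at about (268,205), opening towards the robot. The black drive is on its deck at (270,246). Other candidates are the black adapter on the bench at (195,238), which is thick and labelled, and pink look-alikes at (395,184) and (368,282). Only (270,246) lies on the deck and is black. I'll measure it and confirm in a crop.

```bash
cat > h.py <<'E'
import numpy as np,cv2
def ray(c,u,v,z):
    d=c["R"].T@np.array([(u-c["cx"])/c["fx"],(v-c["cy"])/c["fy"],1]);o=-c["R"].T@c["t"]
    return o+d*(z-o[2])/d[2]
def cloud(c):
    v,u=np.indices(c["range_z"].shape);Z=c["range_z"]
    P=np.stack([(u-c["cx"])/c["fx"]*Z,(v-c["cy"])/c["fy"]*Z,Z],-1)
    return (P-c["t"])@c["R"]
def rect(c,m,z):
    k=max(cv2.findContours(m,0,2)[0],key=cv2.contourArea)
    w=np.float32([ray(c,*p[0],z)[:2]*1000 for p in k]);r=cv2.minAreaRect(w)
    return r,cv2.boundingRect(k)
E
python3 - <<'E'
import pickle,cv2,numpy as np
from h import *
c=pickle.load(open("d.pkl","rb"))["top"];g=c["img"].max(2);P=cloud(c);z=P[...,2]
for n,(a,b,e,f) in dict(drive=(215,275,235,305)).items():
    m=np.zeros_like(g);m[a:b,e:f]=(g[a:b,e:f]<45)*255
    print(n,rect(c,m,.094),np.median(z[m>0]))
m=np.zeros_like(g);q=(abs(z-.07)<.008)|(abs(z-.094)<.008);m[198:290,215:330]=q[198:290,215:330]*255
m=cv2.morphologyEx(m,2,np.ones((3,3)))
r=rect(c,m,.07);print("deck",r,cv2.boxPoints(r[0]).round(0).tolist())
m=np.zeros_like(g);m[125:215,215:330]=(abs(z-.122)<.008)[125:215,215:330]*255
r=rect(c,m,.122);print("roof",r,cv2.boxPoints(r[0]).round(0).tolist())
cv2.imwrite("pics/crop0.png",cv2.resize(c["img"][120:300,200:340],None,fx=3.3,fy=3.3,interpolation=2))
E
```

```text
drive (((488.7236022949219, -103.2741470336914), (58.8580207824707, 107.6082992553711), 3.597322702407837), (245, 233, 49, 28)) 0.09544180765351824
deck (((509.1480407714844, -111.52947998046875), (192.8063201904297, 221.92239379882812), 7.2582173347473145), (223, 198, 104, 88)) [[399.0, -14.0], [428.0, -234.0], [619.0, -209.0], [591.0, 11.0]]
roof (((658.743408203125, -92.69416809082031), (141.9022674560547, 153.69515991210938), 7.280404090881348), (232, 136, 72, 68)) [[579.0, -25.0], [598.0, -178.0], [739.0, -160.0], [719.0, -7.0]]
```

View pics/crop0.png

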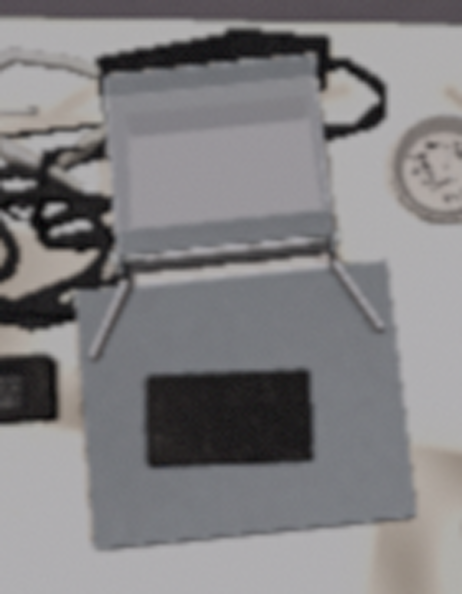

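The crop confirms the drive: black, flat, on the deck between the wings. In chute axes (origin about world (601,-100) mm, yaw 7.3°), its centre is near x=-112, y=+11 mm, turned about -3.7°. I'll push it squarely with two spread fingers, drifting it 11 mm sideways towards the centre.

Call:
{"fn": "arm_command", "kwargs": {
  "series": [
    [0,0,0.08,0,0,0,60],
    [0,0,0.08,0,0,0,60],
    [0,0,0,8,-13,2,60],
    [0,0,0,17,-26,4,60],
    [0,0,0,17,-27,4,60],
    [0,0,0,17,-26,4,60],
    [0,0,0,17,-27,4,60],
    [0,0,0,17,-26,4,60],
    [0,0,0,17,-27,4,60],
    [0,0,0,17,-26,4,60],
    [0,0,0,17,-27,4,60],
    [0,0,0,17,-26,4,60]
  ]
}}

```text
time: 1.1
tool_pos: [0.312, -0.3524, 0.1929]
orientation: [0.998, 0.063, -0.0, -0.0]
contact_force: [-0.1, 0.0, 0.2]
width: 0.0598
gripper_force: 0.0
```

Call:
{"fn": "arm_command", "kwargs": {
  "series": [
    [0,0,0,17,-27,4,60],
    [0,0,0,17,-26,4,60],
    [0,0,0,17,-27,4,60],
    [0,0,0,17,-26,4,60],
    [0,0,0,17,-27,4,60],
    [0,0,0,17,-26,4,60],
    [0,0,0,17,-27,4,60],
    [0,0,0,17,-26,4,60],
    [0,0,0,8,-13,2,60],
    [0,0,0,0,0,0,60],
    [0,0,0,0,0,0,60]
  ]
}}

```text
time: 2.02
tool_pos: [0.4261, -0.1122, 0.159]
orientation: [0.998, 0.064, -0.0, -0.0]
contact_force: [-0.1, 0.3, 0.5]
width: 0.0604
gripper_force: 0.0
```

```bash
cat >> h.py <<'E'
from scipy.spatial.transform import Rotation as Ro
O=np.array([601.,-100.]);TH=np.radians(7.3)
M=np.array([[np.cos(TH),np.sin(TH)],[-np.sin(TH),np.cos(TH)]])
def chute(p): return M@(np.asarray(p)[:2]-O)
def tell(arm):
    s=arm.get_state();x=Ro.from_quat(s["orientation"]).as_matrix()
    print("t",s["time"],"tcp chute",chute(s["tool_pos"]*1000).round(1),"z",(s["tool_pos"][2]*1000).round(1),"yaw",np.degrees(np.arctan2(x[1,0],x[0,0])).round(2),"zax",x[:,2].round(3),"F",s["contact_force"].round(1),"w",s["width"])
E
python3 - <<'E'
from cell import arm;from h import *
tell(arm);print(arm.get_state()["joints"].round(2))
E
```

```text
t 2.0167 tcp chute [-175.1   10.2] z 159.0 yaw 7.39 zax [-0.001  0.    -1.   ] F [-0.1  0.3  0.5] w 0.06035150545953468
[ 0.44  0.24 -0.29  2.14  0.1   0.77 -1.35]
```

Call:
{"fn": "arm_command", "kwargs": {
  "series": [
    [0,0,0,0,0,15,60],
    [0,0,0,0,0,20,60],
    [0,0,0,0,0,20,60],
    [0,0,0,0,0,15,60],
    [0,0,0,0,0,8,60],
    [0,0,0,0,0,4,60],
    [0,0,0,0,0,0,60]
  ]
}}

```text
time: 2.6
tool_pos: [0.4256, -0.1135, 0.0768]
orientation: [0.998, 0.063, -0.001, -0.0]
contact_force: [-0.6, -1.0, -0.1]
width: 0.06
gripper_force: 0.0
```

Run:
```python
from cell import arm;from h import *
tell(arm)
a=arm.camera("scene")["img"][170:320,160:380];b=arm.camera("wrist")["img"]
cv2.imwrite("pics/s1.png",np.hstack([cv2.resize(a,(480,327)),cv2.resize(b,(320,327))]))
```

```text
t 2.6 tcp chute [-175.7    8.9] z 76.8 yaw 7.18 zax [-0.001  0.    -1.   ] F [-0.6 -1.  -0.1] w 0.05997725197594813
```

View pics/s1.png

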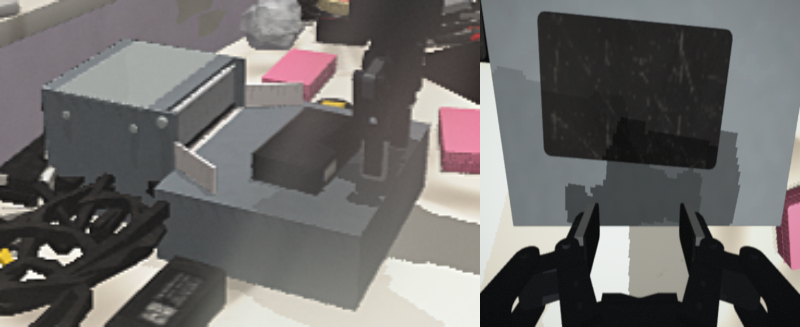

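The fingertips are just above the deck (left crop, about (375,175)), right behind the drive, clear of the wings. Now I'll push slowly and square the drive first.

Call:
{"fn": "arm_command", "kwargs": {
  "series": [
    [0,0,0,4,0,0,60],
    [0,0,0,4,0,0,60],
    [0,0,0,4,0,0,60],
    [0,0,0,4,0,0,60],
    [0,0,0,3,0,0,60],
    [0,0,0,3,0,0,60],
    [0,0,0,3,0,0,60],
    [0,0,0,3,0,0,60],
    [0,0,0,3,0,0,60],
    [0,0,0,3,0,0,60],
    [0,0,0,3,0,0,60]
  ]
}}

```text
time: 3.62
tool_pos: [0.4631, -0.108, 0.0771]
orientation: [0.998, 0.063, -0.0, -0.0]
contact_force: [0.0, -1.0, -0.5]
width: 0.0602
gripper_force: 0.4
```

Call:
{"fn": "arm_command", "kwargs": {
  "series": [
    [0,0,0,3,0.5,0,60],
    [0,0,0,3,0.5,0,60],
    [0,0,0,3,0.5,0,60],
    [0,0,0,3,0.5,0,60],
    [0,0,0,3,0.5,0,60],
    [0,0,0,3,0.5,0,60],
    [0,0,0,2,0,0,60],
    [0,0,0,0,0,0,60]
  ]
}}

```text
time: 4.28
tool_pos: [0.4839, -0.1085, 0.0774]
orientation: [0.998, 0.063, 0.0, 0.0]
contact_force: [0.0, 0.2, -0.3]
width: 0.06
gripper_force: 0.0
```

```bash
cat > look.py <<'E'
from cell import arm;from h import *
import sys
tell(arm)
c=arm.camera("top");g=c["img"].max(2);z=cloud(c)[...,2]
a=arm.camera("scene")["img"][170:320,160:380];b=c["img"][130:300,210:335]
w=arm.camera("wrist")["img"]
cv2.imwrite(sys.argv[1],np.hstack([cv2.resize(a,(380,327)),cv2.resize(b,(200,327)),cv2.resize(w,(220,327))]))
E
python3 look.py pics/s2.png
```

```text
t 4.2833 tcp chute [-117.3    6.5] z 77.4 yaw 7.26 zax [ 0.001 -0.    -1.   ] F [ 0.   0.2 -0.3] w 0.06004037657977
```

View pics/s2.png

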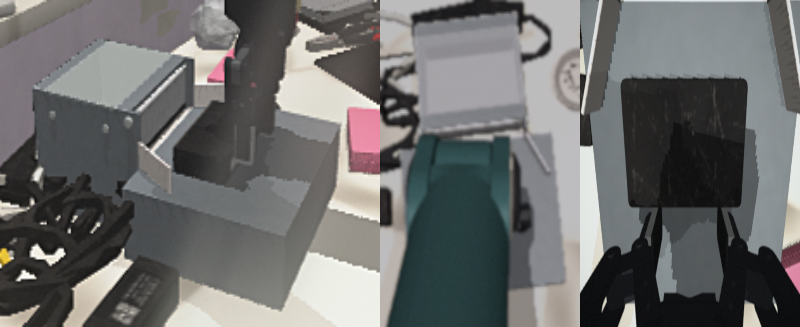

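The fingers press the rear edge and the drive is square to them. In the wrist view it spans about x=622–748 between the wings. I'll measure its lateral offset from that view.

Run:
```python
from cell import arm;from h import *
c=arm.camera("wrist");g=c["img"].max(2);P=cloud(c)*1000;z=P[...,2]
m=((g<70)&(abs(z-94)<6)).astype(np.uint8)*255;m=cv2.morphologyEx(m,cv2.MORPH_OPEN,np.ones((7,7)))
k=(abs(z-94)<6);k[300:]=0;n,l,st,ct=cv2.connectedComponentsWithStats(k.astype(np.uint8))
for i in range(1,n):
    if st[i,4]>400:
        Q=(P[l==i][:,:2]-O)@M.T;print(st[i],np.percentile(Q,[1,50,99],axis=0).round(1).tolist(),g[l==i].mean())
        r=cv2.minAreaRect(np.float32(Q));print(r)
k=abs(z-70)<5;Q=(P[k][:,:2]-O)@M.T;print("deck",np.percentile(Q,[.5,99.5],axis=0).round(1))
```

```text
[   2    0   70  147 3168] [[-59.1, 74.5], [-34.7, 86.5], [-14.0, 100.3]] 142.00094696969697
((-35.855751037597656, 88.08303833007812), (5.386084079742432, 54.4070930480957), 61.36489486694336)
[ 509    0   51  146 2748] [[-57.6, -95.4], [-31.1, -81.6], [-14.2, -71.6]] 130.28529839883552
((-36.141563415527344, -84.79436492919922), (53.80918502807617, 4.727410316467285), 28.359134674072266)
[  103   100   324   200 51649] [[-110.6, -44.0], [-72.5, 10.1], [-44.7, 64.3]] 32.62047667912254
((-83.71868896484375, 10.113426208496094), (112.21172332763672, 78.757568359375), 89.92969512939453)
deck [[-178.2 -107.6]
 [  -8.3  111.1]]
```

The wings' mid-line is at y=+1.6 and the drive's at +10.1, so it needs about 8 mm more to the right.

Call:
{"fn": "arm_command", "kwargs": {
  "series": [
    [0,0,0,2.5,0.4,0,60],
    [0,0,0,2.5,0.6,0,60],
    [0,0,0,2.5,0.6,0,60],
    [0,0,0,2.5,0.6,0,60],
    [0,0,0,2.5,0.6,0,60],
    [0,0,0,2.5,0.6,0,60],
    [0,0,0,2.5,0.6,0,60],
    [0,0,0,2.5,0.6,0,60],
    [0,0,0,2.5,0.6,0,60],
    [0,0,0,2.5,0.6,0,60],
    [0,0,0,2.5,0.6,0,60],
    [0,0,0,2.5,0.6,0,60]
  ]
}}

```text
time: 5.48
tool_pos: [0.5141, -0.1117, 0.0772]
orientation: [0.998, 0.063, -0.0, 0.0]
contact_force: [-1.2, 0.4, 1.3]
width: 0.06
gripper_force: 0.7
```

Run:
```python
from cell import arm;from h import *
tell(arm)
c=arm.camera("wrist");g=c["img"].max(2);P=cloud(c)*1000;z=P[...,2]
k=(abs(z-94)<6);k[300:]=0;n,l,st,ct=cv2.connectedComponentsWithStats(k.astype(np.uint8))
for i in range(1,n):
    if st[i,4]>400:
        Q=(P[l==i][:,:2]-O)@M.T;print(np.percentile(Q,[1,50,99],axis=0).round(1).tolist(),cv2.minAreaRect(np.float32(Q)),g[l==i].mean())
```

```text
t 5.4833 tcp chute [-87.7  -0.5] z 77.2 yaw 7.26 zax [-0. -0. -1.] F [-1.2  0.4  1.3] w 0.060024337882949336
[[-58.7, -96.3], [-17.1, 6.4], [1.5, 99.2]] ((-28.89873504638672, 1.2496185302734375), (201.42440795898438, 62.24444580078125), 89.98609161376953) 116.78902131560852
[[-80.6, -50.9], [-43.1, 3.2], [-15.4, 57.4]] ((-54.045692443847656, 3.0416946411132812), (112.89119720458984, 78.12637329101562), 89.92867279052734) 32.17315857843612
```

Sticking contact works: the drive is at y=+3.1, against a centre of +1.6. Now straight in.

Call:
{"fn": "arm_command", "kwargs": {
  "series": [
    [0,0,0,3,0.1,0,60],
    [0,0,0,3,0.2,0,60],
    [0,0,0,3,0.2,0,60],
    [0,0,0,3,0.2,0,60],
    [0,0,0,3,0.2,0,60],
    [0,0,0,3,0.2,0,60],
    [0,0,0,3,0,0,60],
    [0,0,0,3,0,0,60],
    [0,0,0,3,0,0,60],
    [0,0,0,3,0,0,60]
  ]
}}

```text
time: 6.37
tool_pos: [0.5439, -0.1089, 0.0773]
orientation: [0.998, 0.063, -0.0, 0.0]
contact_force: [-1.0, -0.3, 0.8]
width: 0.0601
gripper_force: 0.6
```

Call:
{"fn": "arm_command", "kwargs": {
  "series": [
    [0,0,0,3,0,0,60],
    [0,0,0,3,0,0,60],
    [0,0,0,3,0,0,60],
    [0,0,0,3,0,0,60],
    [0,0,0,0,0,0,60],
    [0,0,0,0,0,0,60],
    [0,0,0,0,0,0,60]
  ]
}}

```text
time: 6.95
tool_pos: [0.5558, -0.1074, 0.0773]
orientation: [0.998, 0.063, 0.0, 0.0]
contact_force: [0.6, -1.2, -0.4]
width: 0.0604
gripper_force: 0.0
```

```bash
python3 look.py pics/s3.png
```

```text
t 6.95 tcp chute [-45.7  -1.6] z 77.3 yaw 7.27 zax [ 0.001  0.    -1.   ] F [ 0.6 -1.2 -0.4] w 0.060376463859830816
```

View pics/s3.png

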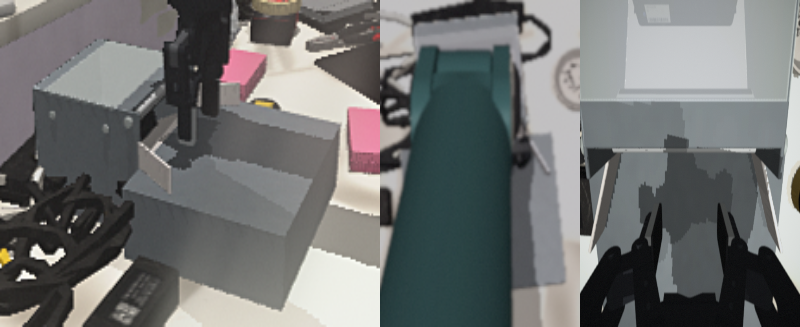

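The deck is empty, so the drive has slid in. I'll back off, rise and check the flap.

Call:
{"fn": "arm_command", "kwargs": {
  "series": [
    [0,0,0,-10,0,0,60],
    [0,0,0,-20,0,0,60],
    [0,0,0,-20,0,0,60],
    [0,0,0,-20,0,-10,60],
    [0,0,0,-20,0,-20,60],
    [0,0,0,-10,10,-25,60],
    [0,0,0,0,25,-20,60],
    [0,0,0,0,30,0,60],
    [0,0,0,0,30,0,60],
    [0,0,0,0,30,0,60],
    [0,0,0,0,20,0,60],
    [0,0,0,0,0,0,60]
  ]
}}

```text
time: 8.1
tool_pos: [0.4735, -0.2692, 0.1523]
orientation: [0.998, 0.06, 0.0, 0.001]
contact_force: [-0.9, 0.3, 0.3]
width: 0.0598
gripper_force: 0.0
```

Run:
```python
from cell import arm;from h import *
tell(arm)
a=arm.camera("scene")["img"][170:350,160:380];b=arm.camera("top")["img"][120:300,170:340]
cv2.imwrite("pics/s4.png",np.hstack([cv2.resize(a,(440,400),interpolation=2),cv2.resize(b,(360,400),interpolation=2)]))
```

```text
t 8.1 tcp chute [-147.9 -151.7] z 152.3 yaw 6.87 zax [ 0.    -0.003 -1.   ] F [-0.9  0.3  0.3] w 0.05975883453693203
```

View pics/s4.png

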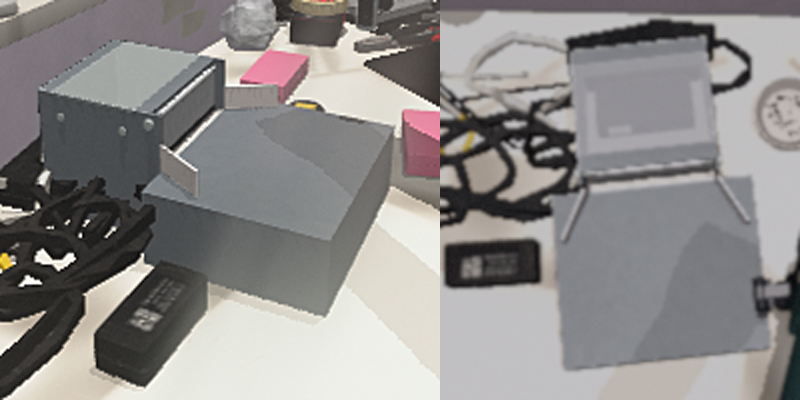

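The deck is clear, the adapter is in place and the flap looks shut. I'll compare depth at the flap with the first picture, and also check that the neighbours haven't moved.

Run:
```python
from cell import arm;from h import *
import pickle
d=pickle.load(open("d.pkl","rb"))
for n in("scene","top"):
    c=arm.camera(n)
    for w,k in(("now",c),("before",d[n])):
        P=cloud(k)*1000;C=(P[...,:2]-O)@M.T;z=P[...,2]
        s=(abs(C[...,1])<60)&(C[...,0]>-14)&(C[...,0]<60)&(z>76)&(z<107)
        print(n,w,s.sum(),np.percentile(C[s][:,0],[5,50,95]).round(1) if s.sum() else "",end=" ")
    D=cv2.absdiff(c["img"],d[n]["img"]).max(2)
    if n=="top":print("\nadapter,flux,dish diffs",[int((D[a:b,e:f]>40).sum()) for a,b,e,f in((225,252,168,220),(205,235,340,368),(150,192,315,356))])
```

```text
scene now 346 [-0.7  0.5  1.5] scene before 343 [-0.7  0.4  1.4] top now 164 [-1.  -0.2  0.4] top before 163 [-1.  -0.2  0.4] 
adapter,flux,dish diffs [0, 732, 0]
```

The flap's depth matches its shut state to within 0.1 mm, and the adapter and dish are unchanged. The flux patch differs only because the arm now covers it from above; the tub still shows in the scene view, and the fingers never came down near it.

```bash
python3 -c "
from cell import arm
print(arm.close_job())"
```

```text
the job is handed in; nothing more can be done
None
```

The drive was pushed through the flap and slid down inside the chute, the flap is fully shut behind it, the adapter, flux tub and dish were left alone, and the job was handed in at about 8 s.

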